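# Load the parts-cleaning machine and latch its push-push lid

### The job

Load the small white parts-cleaning machine: press the black pad on its lid so that the catch lets go and the lid springs open, then stack the big basket, the small basket and the hold-down cap on the spindle in that order, each fully down and upright. Swing the lid shut and press the pad once more until the catch holds it shut, then let go. Keep the baskets level so that no watch parts spill, and do not shift the loupe or the watch head lying near by.

Things in the scene. Friction and masses are not known exactly. Their poses are not given: they have to be found in the camera images.
- washer: White parts-cleaning machine, fixed, 145 mm deep, 112 wide, rim 78 high, 113 with the lid shut; yaw -0.3 to -0.1 rad. Origin: on the bench, below its spindle; x points from the front panel (two black knobs, display) to the back, z up. Front at x -75, back at x +70. Open tank with the spindle in it: x -49 to +57, y -44 to +44, floor at z 30.
- spindle_foot (a point): Top of the drive plate in the tank, 32 mm above the machine's origin. Steel spindle: 10 thick up to a shoulder at 22 above this point, then 7 thick with a tapered tip ending at 59. Only the big basket passes the shoulder, so it goes first. Undersides when seated: big basket 0, small basket 26 (on the big one's hub), cap 48 (on the small one's hub) above this point.
- lid_pad (a point): Top centre of the ribbed black thumb pad, 18 x 32 mm, near the lid's front edge, over the catch; moves with the lid (latched: x -64, z 113 in the machine's frame). Pressing it right down to the stop (6 mm; 10 N is ample) and letting go flips the catch: held becomes free and the lid springs open; from open, it becomes held and the lid rises back 6 mm to 0. Less than 5 mm changes nothing.
- lid_hinge (a point): Middle of the lid's hinge line, along the machine's y, at x +68, z 84 mm in its frame. The lid is a white hollow cover reaching 145 mm forward from this line; its top face lies 28 above the line (pad top 29) and becomes its back face when open. A spring always pushes it open (2 N at the pad when nearly shut, less when open), in about 1 s.
- lid (a joint): Angle of the lid in rad: 0 = shut and held by the catch (as at the start), 1.8 = sprung fully open, just past upright, -0.048 = pressed to the stop. Turns about the hinge line; not held by the catch, it springs open from any angle.
- big_basket: Big steel parts basket: round perforated dish 60 across and 11 high, with a steel hub tube in the middle, 20 outside, 13 bore, 26 high. Origin: centre of its underside; z up. Grip it by the hub, which stands 15 above the dish rim. 60 g.
- small_basket: Small steel parts basket: round perforated dish 44 across and 9 high, hub tube 16 outside, 10 bore, 22 high. Origin: centre of its underside; z up. Grip it by the hub, which stands 13 above the rim. 40 g.
- hold_cap: Steel hold-down cap: flange 30 across and 7 high, with a ribbed knob 18 across on top, 22 high in all; blind bore from below, 10 wide and 17.5 deep. Origin: centre of its underside; z up. Grip the knob. 40 g.
- loupe_2: Bystander: cream eye loupe, 31 across, 30 high, standing on its wide end at the left of the machine. Origin: centre of its underside.
- watch_head_7: Bystander: watch head without strap, 38 by 35, 8 high, lying to the right of the machine. Origin: centre of its underside.
Not all that is in view belongs to the job. Leave any brown or purple look-alike of the hold_cap alone. Leave any orange look-alike of the small_basket alone.

How it is judged:
By the outcome, as a careful person would: the job done as asked, in the order asked, and still so for the second after the job is handed in, with the robot touching nothing.
It also fails if it takes over 72 s, if anything falls off the work surface, if the arm or the gripper's body presses on something with over 40 N, if the wrist force passes 120 N, or if a joint passes its speed limit or range.

### The arm

A 6-joint arm with a two-finger parallel gripper is mounted at the origin on a cart in front of the work surface, level with it; the furniture and walls round the work are solid. World frame = base frame: x ahead of the robot, y to its left, z up, the work surface at z = 0. Lengths are in m, angles in rad, forces in N, time in s.
With the tool pointing down it reaches from about 0.3 to 0.775 m from the base axis. Payload 14.6 kg.
Tool frame: the origin (TCP) lies at the very end of the fingers, on their centre line; the grasp point (between the pads) lies 19 mm behind it; z points along the fingers, y is the line along which they close (so a half turn about z gives the same grasp; the last joint's range is limited). The gripper opens to 94 mm and grips with 3 to 60 N. Pads are 16 mm wide; open, the fingers measure 119 mm over their backs; the gripper's body (75 mm by 177 mm) begins 78 mm behind the grasp point.
Start: joints at [-1.267, 0.3, 1.521, -0, 1.321, -0.067], TCP at [0.199, -0.513, 0.205] pointing down, gripper open.
Joint ranges: [-3.03, 3.03], [-0.79, 2.21], [0.23, 2.52], [-1.04, 4.18], [0, 3.07], [-2.55, 2.55]. Speed limits (rad/s): [2.22, 2.22, 2.57, 3.14, 3.14, 3.14].

### API

Orientations are given as [roll, pitch, yaw] about the fixed x, y, z axes, in that order (R = Rz(yaw) Ry(pitch) Rx(roll)).
In Python, from station import ctrl, cams gives the robot as it stands. The module is installed in compiled form; this text tells all that it offers.
- The arm moves only by the tool arm_command, never from a script. Its argument "plan" is a list that holds one entry, the list of rows, each a list of 7 numbers: the shift along the tool's x, y, z in mm, then the turn, a rotation vector about the tool's x, y, z in rad, then the closure, from -1 (fully open) to 1 (shut). A call has 1 to 12 rows; each row is the pose to reach, as a shift and turn from the pose commanded when the call began, along the tool's axes at that moment; what a row does not reach only later rows make up. A row lasts 1/10 s, in which the tool goes at most 50 mm and 8.59 degrees, less where a joint would pass 70% of its speed; a pose out of reach is approached as far as the arm can. A call with a gripper value outside its range is refused whole. The fingers move at their own pace and stop on an object; "squeeze" is the grip in N (left out, the last holds). Time passes only in rows, so rows that repeat a pose let the fingers close. It gives the time, the measured TCP pose, the force, the opening and the grip force at its end, in the units of the state.
- ctrl.get_obs(): the state, without advancing time (a new reading comes with each control period).
- cams.camera(name): name is "side" or "top" or "wrist"; returns (picture, depth): 420x560x3 uint8, blue, green, red; 420x560 float32, m along the optical axis (not along the pixel's ray), 0 where there is no reading.
- cams.camera_info(name): a dict with "fx", "fy", "cx", "cy" (pixels), "world_to_cam" (4x4, takes a point from world to camera coordinates). Camera axes: x right, y down, z forward; pixel columns grow to the right and rows downward; lengths in m; the calibration is good to about 2 mm. A picture is of the moment at which its call begins: read the wrist's pose just before it. camera_info takes no time and is no camera call; for the wrist camera it gives the pose at the moment of the call.
- ctrl.hand_in(): hands the job in; it is judged then, once.
The state is a dict: "time_s": time; "qpos": joint angles; "joint_vel": joint speeds; "tau": joint torques, N m; "ee_pos": TCP position; "eef_rot": TCP orientation; "force": force on the tool from outside, world axes, zero at the start; "moment": the same for the moment, N m; "grip_width": finger opening in m; "grip_force": force on a finger pad.
Only numpy, scipy, OpenCV 4.12 (cv2) and the standard library are available. Lean on these libraries where they do the work, as an engineer would, in place of code of your own. Each camera call takes 0.05 s, during which the arm holds its last target. There are 200 camera calls.

## Working session

There is one attempt and no reset: what is moved stays moved. The work goes in short steps, Python scripts to look and compute and a tool call to move; the robot and the scene stay as the last step left them, time stands still between calls to the robot, and variables do not carry over. Pictures are saved under pics/ and viewed, at most 10 in all, crops included, and the job is handed in when it is done.

Besides the shell and the picture viewer there is one more tool, called as name(argument=value, ...) on one line, values as JSON. arm_command: Moves the arm, as the interface text tells. Its arguments: {"type":"object","properties":{"plan":{"type":"array"},"squeeze":{"type":"number"}},"required":["plan"]}

```bash
mkdir -p pics; cat > h.py <<'E'
import numpy as np, cv2
from station import ctrl, cams
from scipy.spatial.transform import Rotation as R
def snap(n):
    info=cams.camera_info(n); im,d=cams.camera(n); np.savez('last_%s.npz'%n,im=im,d=d,**info); return im,d,info
def load(n):
    z=np.load('last_%s.npz'%n); return z['im'],z['d'],{k:z[k] for k in('fx','fy','cx','cy','world_to_cam')}
def cloud(d,i):
    v,u=np.mgrid[0:d.shape[0],0:d.shape[1]]
    P=np.stack([(u-i['cx'])/i['fx']*d,(v-i['cy'])/i['fy']*d,d,np.ones_like(d)],-1)
    return (P@np.linalg.inv(i['world_to_cam']).T)[...,:3]
def proj(p,i):
    c=(i['world_to_cam']@np.append(p,1))[:3]; return c[0]/c[2]*i['fx']+i['cx'],c[1]/c[2]*i['fy']+i['cy']
E
python3 - <<'E'
from h import *
for n in('top','side'):
    im,d,i=snap(n); cv2.imwrite(f'pics/{n}0.png',im); 
    print(n,i['fx'],np.round(np.linalg.inv(i['world_to_cam']),3).tolist(), (d>0).mean())
print(ctrl.get_obs())
E
```

```text
top 380.37713678123544 [[0.014, -0.988, 0.155, 0.307], [-1.0, -0.015, -0.008, -0.234], [0.01, -0.155, -0.988, 0.938], [0.0, 0.0, 0.0, 1.0]] 0.9961181972789116
side 475.40196535244013 [[0.995, -0.035, 0.097, 0.325], [-0.103, -0.404, 0.909, -1.002], [0.008, -0.914, -0.406, 0.454], [0.0, 0.0, 0.0, 1.0]] 0.996109693877551
{'time_s': 0.1, 'qpos': array([-1.26654450e+00,  3.00415803e-01,  1.52148826e+00, -3.29461271e-05,
        1.32074653e+00, -6.65622384e-02]), 'joint_vel': array([ 0.00186858, -0.00112031, -0.00108284,  0.00116418, -0.00258866,
        0.00064829]), 'tau': array([ 5.93838849e-04, -5.32650197e+01, -3.53283226e+01,  7.10016349e-02,
        2.35162867e-02, -4.56341559e-05]), 'ee_pos': array([ 0.19924344, -0.51238861,  0.20495594]), 'eef_rot': array([-3.14053493e+00, -3.85247120e-05,  3.70822217e-01]), 'force': array([-1.00887976, -0.39300012,  1.07341966]), 'moment': array([ 0.00690889, -0.00339519, -0.02606584]), 'grip_force': 0.0, 'grip_width': 0.09369546417717367}
```

View pics/top0.png

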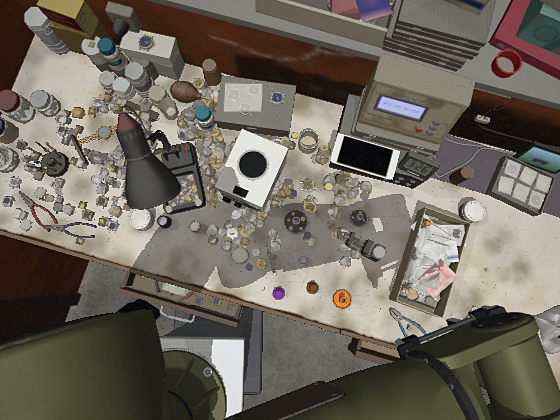

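View pics/side0.png

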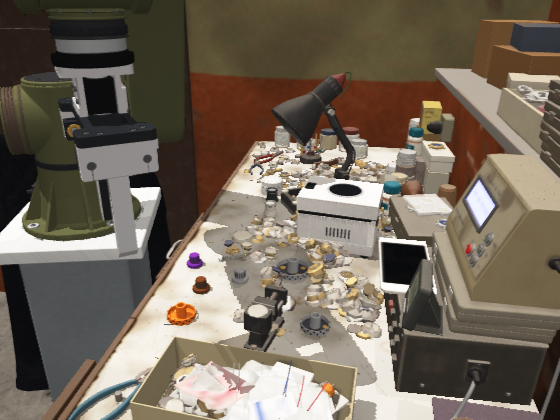

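The top view shows the machine at about (253,168). Steel baskets are at (296,220) and (359,218), with a possible cap near (305,261). The look-alikes are purple (278,293), brown (312,287) and orange (342,299). I'll confirm with an enlarged crop.

```bash
python3 - <<'E'
from h import *
im,d,i=load('top'); c=im[115:315,190:450]; cv2.imwrite('pics/topc.png',cv2.resize(c,None,fx=3,fy=3,interpolation=cv2.INTER_CUBIC))
P=cloud(d,i)
for u,v in((296,220),(359,218),(305,261),(278,293),(253,168),(150,175),(245,187),(362,243),(308,140),(230,130)): print((u,v),np.round(P[v,u],4))
E
```

```text
(296, 220) [ 0.4353 -0.2829  0.0009]
(359, 218) [ 4.428e-01 -4.402e-01  2.000e-04]
(305, 261) [ 0.3339 -0.3042  0.02  ]
(278, 293) [ 0.2578 -0.2405  0.0186]
(253, 168) [ 0.5366 -0.1799  0.1103]
(150, 175) [0.4827 0.0033 0.2445]
(245, 187) [ 0.4926 -0.1632  0.1106]
(362, 243) [ 0.3771 -0.4364  0.0446]
(308, 140) [ 0.6417 -0.3119  0.006 ]
(230, 130) [ 0.6682 -0.1106 -0.0026]
```

View pics/topc.png

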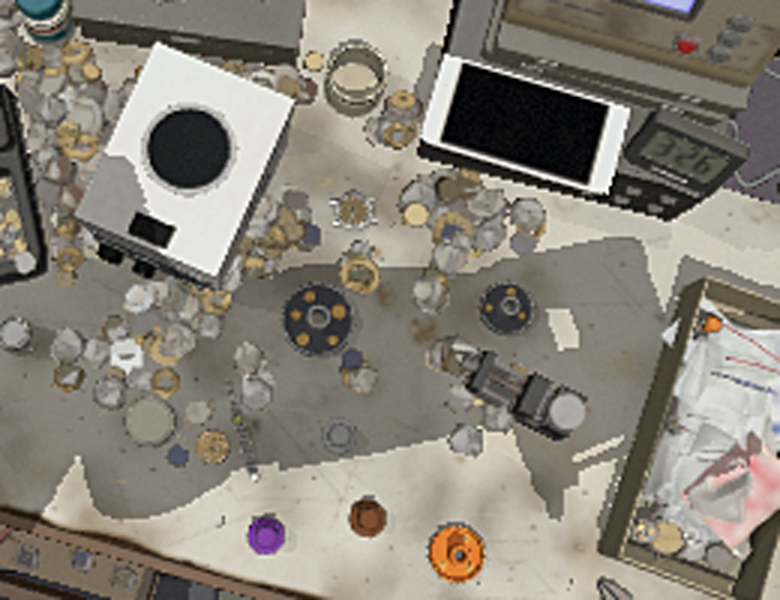

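The crop confirms the pieces (scale 3, origin (190,115)):
- Big basket hub: crop (318,317), full image (296,220.7). It is the larger steel dish.
- Small basket hub: crop (510,306), full image (360,217). It is the smaller steel dish. The orange one at crop (457,552) is a decoy.
- Cap: crop (339,434), full image (303,259.7). It is grey steel. The purple and brown ones are decoys.
- Pad: crop (151,230).
- Watch head: probably near crop (353,210).
- Loupe: probably near crop (150,420).

Next I'll work out the poses from depth.

```bash
python3 - <<'E'
from h import *
for n in('top','side'):
    im,d,i=load(n); P=cloud(d,i)
    print(n)
    for nm,c,r,z0,z1 in(('big',(.436,-.284),.035,.020,.032),('bigrim',(.436,-.284),.04,.008,.014),('small',(.443,-.441),.03,.017,.028),('smallrim',(.443,-.441),.03,.006,.012),('cap',(.334,-.302),.03,.018,.027),('capfl',(.334,-.302),.03,.004,.010)):
        m=(np.hypot(P[...,0]-c[0],P[...,1]-c[1])<r)&(P[...,2]>z0)&(P[...,2]<z1)
        Q=P[m]
        if len(Q): print(nm,len(Q),'mid',np.round((Q[:,:2].max(0)+Q[:,:2].min(0))/2,4),'ext',np.round(np.ptp(Q[:,:2],axis=0),4),'z',np.round(np.percentile(Q[:,2],[5,50,95]),4))
im,d,i=load('top'); P=cloud(d,i)
m=(P[...,2]>.105)&(P[...,2]<.120)&(np.hypot(P[...,0]-.54,P[...,1]+.18)<.12)
k,l,s,c=cv2.connectedComponentsWithStats(m.astype(np.uint8)); b=1+np.argmax(s[1:,4]); m=l==b
Q=P[m][:,:2].astype(np.float32); r=cv2.minAreaRect(Q*1000); print('lid',r,np.round(cv2.boxPoints(r)),np.median(P[m][:,2]))
g=im.max(-1); pm=m&(g<50); k,l,s,c=cv2.connectedComponentsWithStats(pm.astype(np.uint8))
for j in range(1,k):
    if s[j,4]>20:
        q=P[l==j]; print('dark',s[j],c[j],np.round(q.mean(0),4), cv2.minAreaRect((q[:,:2]*1000).astype(np.float32)))
# height map
print('max z (mm) grid x rows 0.75..0.25, y cols 0.15..-0.6 step .05')
for x in np.arange(.85,.25,-.05):
    print('%.2f'%x,[int(1000*P[...,2][(abs(P[...,0]-x)<.025)&(abs(P[...,1]-y)<.025)].max(initial=-.001)) for y in np.arange(.15,-.6,-.05)])
E
```

```text
top
big 46 mid [ 0.4446 -0.2927] ext [0.0449 0.0415] z [0.0209 0.0242 0.027 ]
bigrim 48 mid [ 0.4306 -0.2812] ext [0.0576 0.0569] z [0.0081 0.0096 0.0126]
small 18 mid [ 0.4436 -0.4378] ext [0.0128 0.0155] z [0.0188 0.0205 0.0227]
smallrim 41 mid [ 0.4431 -0.4374] ext [0.0429 0.0425] z [0.0062 0.008  0.0115]
cap 40 mid [ 0.3362 -0.2994] ext [0.0144 0.0145] z [0.0191 0.0209 0.0228]
capfl 55 mid [ 0.3366 -0.3064] ext [0.029  0.0416] z [0.0044 0.0062 0.0084]
side
big 94 mid [ 0.4356 -0.2909] ext [0.0591 0.04  ] z [0.0208 0.0243 0.0268]
bigrim 137 mid [ 0.4348 -0.2801] ext [0.0597 0.0588] z [0.0082 0.0105 0.013 ]
small 77 mid [ 0.4462 -0.4359] ext [0.0152 0.0164] z [0.0176 0.0211 0.0234]
smallrim 168 mid [ 0.4458 -0.4362] ext [0.0435 0.0453] z [0.0062 0.0086 0.0109]
cap 65 mid [ 0.3404 -0.2987] ext [0.0172 0.0175] z [0.0183 0.022  0.0236]
capfl 92 mid [ 0.3401 -0.3019] ext [0.0278 0.0242] z [0.0046 0.0074 0.0094]
lid ((539.1563720703125, -176.45736694335938), (116.47234344482422, 149.9460906982422), 67.53094482421875) [[ 448. -202.]
 [ 586. -259.]
 [ 631. -151.]
 [ 492.  -94.]] 0.1113047
[... 587 characters left out ...]
 -1, -1]
0.75 [93, 95, 51, 54, 36, 67, 67, 68, 255, 299, 306, 317, 360, 371, 394]
0.70 [34, 32, 55, 56, 73, 68, 69, 67, 63, 3, 2, 261, 359, 360, 361]
0.65 [0, 29, 15, 36, 71, 52, 110, 54, 56, 45, 100, 258, 260, 262, 262]
0.60 [28, 24, 300, 273, 38, 35, 114, 114, 114, 43, 103, 137, 177, 209, 243]
0.55 [30, -1, 295, 291, 39, 114, 115, 116, 114, 8, 104, 105, 104, 159, 159]
0.50 [17, -1, 271, 270, 221, 114, 116, 115, 113, 33, 31, 36, 102, 104, 129]
0.45 [9, 38, 246, 248, 224, 46, 115, 115, 33, 33, 31, 30, 24, 3, 54]
0.40 [12, 36, 223, 227, 30, 14, 33, 33, 24, 33, 27, 71, 61, 5, 59]
0.35 [3, 2, 3, 2, 5, 9, 13, 11, 13, 26, 3, 54, 64, 64, 65]
0.30 [2, 2, 3, 3, 3, 4, 7, 9, 938, 23, 21, 5, 5, 55, 61]
```

```bash
python3 - <<'E'
from h import *
o=ctrl.get_obs(); T=np.eye(4); T[:3,:3]=R.from_euler('xyz',o['eef_rot']).as_matrix(); T[:3,3]=o['ee_pos']
i=cams.camera_info('wrist'); print(i['fx'],i['cx'],i['cy']); C=np.linalg.inv(i['world_to_cam']); print(np.round(np.linalg.inv(T)@C,4))
for n in('top','side'):
    im,d,j=load(n); P=cloud(d,j)
    m=(P[...,2]>.107)&(P[...,2]<.116)&(np.hypot(P[...,0]-.54,P[...,1]+.18)<.10)
    m=cv2.morphologyEx(m.astype(np.uint8),cv2.MORPH_OPEN,np.ones((5,5)))
    c=max(cv2.findContours(m,0,2)[0],key=cv2.contourArea); 
    ap=cv2.approxPolyDP(cv2.convexHull(c),5,True)[:,0]; print(n,ap.tolist())
    C=np.linalg.inv(j['world_to_cam'])
    for p in ap:
        r=C[:3,:3]@np.array([(p[0]-j['cx'])/j['fx'],(p[1]-j['cy'])/j['fy'],1]); print(p,np.round(C[:3,3]+r*(.112-C[2,3])/r[2],4)[:2])
# lateral goal from current pose to pad
print(T[:3,:3].T@(np.array([.482,-.152,.30])-o['ee_pos']))
E
```

```text
321.67420577919364 279.17795909062744 212.8871671691054
[[-1.000e-04 -9.610e-01 -2.766e-01  8.020e-02]
 [ 1.000e+00 -4.000e-04  8.000e-04  2.000e-04]
 [-9.000e-04 -2.766e-01  9.610e-01 -1.784e-01]
 [ 0.000e+00  0.000e+00  0.000e+00  1.000e+00]]
top [[241, 130], [286, 147], [262, 205], [216, 187]]
[241 130] [ 0.6247 -0.1506]
[286 147] [ 0.5862 -0.2533]
[262 205] [ 0.4524 -0.2019]
[216 187] [ 0.4913 -0.0991]
side [[299, 193], [310, 176], [382, 184], [378, 208], [305, 200]]
[299 193] [ 0.4577 -0.1823]
[310 176] [ 0.494  -0.0931]
[382 184] [ 0.6288 -0.1499]
[378 208] [ 0.586  -0.2626]
[305 200] [ 0.4636 -0.2163]
[ 0.39413948 -0.23352742 -0.09478192]
```

```bash
cat >> h.py <<'E'
YAW=-0.367; O=np.array([.5429,-.1778])
def m2w(x,y=0,z=0):
    c,s=np.cos(YAW),np.sin(YAW); return np.array([O[0]+c*x-s*y,O[1]+s*x+c*y,z])
def w2m(p):
    c,s=np.cos(YAW),np.sin(YAW); a,b=p[...,0]-O[0],p[...,1]-O[1]; return np.stack([c*a+s*b,-s*a+c*b,p[...,2]],-1)
def st():
    o=ctrl.get_obs(); return o,R.from_euler('xyz',o['eef_rot']).as_matrix(),o['ee_pos']
def delta(goal,yaw=None):
    o,Rm,p=st(); t=Rm.T@(np.array(goal)-p)*1000
    rv=np.zeros(3)
    if yaw is not None: rv=R.from_matrix(Rm.T@R.from_euler('xyz',[np.pi,0,yaw]).as_matrix()).as_rotvec()
    print('shift mm',np.round(t,1),'rotvec',np.round(rv,3))
E
python3 - <<'E'
from h import *
for n in('top','side'):
    im,d,i=load(n); P=cloud(d,i); M=w2m(P)
    for z0 in(.12,.16,.2,.24):
        m=(M[...,0]>-.2)&(M[...,0]<.15)&(abs(M[...,1])<.25)&(M[...,1]>.0)&(P[...,2]>z0)&(P[...,2]<.35)
        if m.any():
            q=M[m]; k=np.argsort(q[:,1])[:200:40]; print(n,z0,np.round(q[k],3).tolist())
delta([.3,-.45,.33],YAW+np.pi); print(m2w(-64),m2w(0))
E
```

```text
top 0.12 [[-0.128, 0.098, 0.197], [-0.13, 0.104, 0.206], [-0.13, 0.106, 0.211], [-0.153, 0.109, 0.218], [-0.151, 0.111, 0.221]]
top 0.16 [[-0.128, 0.098, 0.197], [-0.13, 0.104, 0.206], [-0.13, 0.106, 0.211], [-0.153, 0.109, 0.218], [-0.151, 0.111, 0.221]]
top 0.2 [[-0.137, 0.099, 0.209], [-0.148, 0.105, 0.218], [-0.123, 0.108, 0.209], [-0.157, 0.11, 0.221], [-0.13, 0.112, 0.22]]
top 0.24 [[-0.124, 0.131, 0.24], [-0.13, 0.141, 0.24], [-0.128, 0.144, 0.245], [-0.11, 0.147, 0.244], [-0.133, 0.149, 0.247]]
side 0.12 [[-0.118, 0.099, 0.196], [-0.133, 0.105, 0.211], [-0.131, 0.107, 0.212], [-0.149, 0.109, 0.221], [-0.11, 0.111, 0.181]]
side 0.16 [[-0.118, 0.099, 0.196], [-0.133, 0.105, 0.211], [-0.131, 0.107, 0.212], [-0.149, 0.109, 0.221], [-0.11, 0.111, 0.181]]
side 0.2 [[-0.132, 0.1, 0.208], [-0.131, 0.106, 0.202], [-0.14, 0.108, 0.22], [-0.117, 0.111, 0.21], [-0.124, 0.113, 0.218]]
side 0.24 [[-0.133, 0.13, 0.241], [-0.127, 0.141, 0.244], [-0.124, 0.146, 0.247], [-0.154, 0.151, 0.242], [-0.102, 0.156, 0.246]]
shift mm [ 116.5  -21.8 -125. ] rotvec [-0.000e+00 -1.000e-03 -2.404e+00]
[-59.19521167  22.78647692   0.        ] [ 0.5429 -0.1778  0.    ]
```

arm_command(plan=[[[40,-8,-40,0,0,-0.14,1],[80,-15,-80,0,0,-0.28,1],[116,-22,-125,0,0,-0.42,1],[116,-22,-125,0,0,-0.56,1],[116,-22,-125,0,0,-0.7,1],[116,-22,-125,0,0,-0.84,1],[116,-22,-125,0,0,-0.98,1],[116,-22,-125,0,0,-1.12,1],[116,-22,-125,0,0,-1.26,1],[116,-22,-125,0,0,-1.4,1],[116,-22,-125,0,0,-1.55,1],[116,-22,-125,0,0,-1.7,1]]], squeeze=20)

```text
time_s: 1.3
ee_pos: [0.2994, -0.45, 0.3301]
eef_rot: [-3.142, -0.001, 2.077]
force: [-0.8, -0.4, -0.1]
grip_width: 0.0017
grip_force: 0.0
```

arm_command(plan=[[[20,35,0,0,0,-0.14,1],[40,70,20,0,0,-0.28,1],[60,110,40,0,0,-0.42,1],[80,150,50,0,0,-0.56,1],[100,190,60,0,0,-0.7,1],[120,230,70,0,0,-0.704,1],[145,265,80,0,0,-0.704,1],[160,285,80,0,0,-0.704,1],[170,301,80,0,0,-0.704,1],[170,301,80,0,0,-0.704,1]]])

```text
time_s: 2.3
ee_pos: [0.4827, -0.1549, 0.2501]
eef_rot: [3.141, -0.001, 2.777]
force: [0.9, -0.4, 0.4]
grip_width: 0.0007
grip_force: 0.0
```

```bash
python3 - <<'E'
from h import *
im,d,i=snap('wrist'); P=cloud(d,i); cv2.imwrite('pics/w0.png',im)
m=(np.hypot(P[...,0]-.4827,P[...,1]+.153)<.035)&(P[...,2]>.10)&(P[...,2]<.125)&(im.max(-1)<60)
k,l,s,c=cv2.connectedComponentsWithStats(m.astype(np.uint8))
for j in range(1,k):
    if s[j,4]>50:
        q=P[l==j]; r=cv2.minAreaRect((q[:,:2]*1000).astype(np.float32)); print(s[j],c[j],np.round(q.mean(0),4),r)
m=((P[...,2]>.107)&(P[...,2]<.118)).astype(np.uint8)
cc=max(cv2.findContours(cv2.morphologyEx(m,cv2.MORPH_OPEN,np.ones((5,5))),0,2)[0],key=cv2.contourArea); ap=cv2.approxPolyDP(cv2.convexHull(cc),6,True)[:,0]
for p in ap: print(p,np.round(P[min(p[1],419),p[0]],4))
E
```

```text
[269 195  29  15 412] [282.66504854 202.20145631] [ 0.4823 -0.1517  0.1137] ((482.2898254394531, -151.37435913085938), (28.335912704467773, 15.059160232543945), 68.82914733886719)
[227 188] [ 0.4491 -0.1988  0.112 ]
[340 191] [ 0.4923 -0.094   0.1121]
[331 301] [ 0.6077 -0.1417  0.1119]
[229 301] [ 0.5674 -0.2477  0.1118]
```

View pics/w0.png

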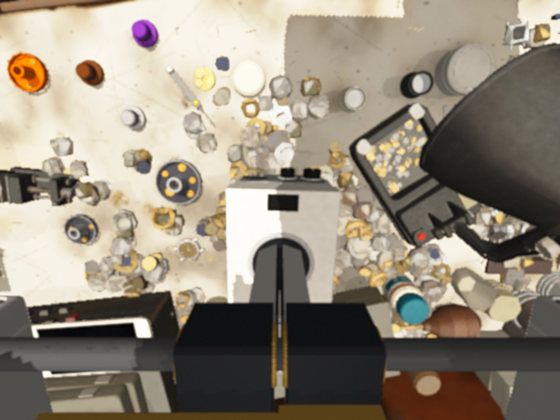

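The wrist view shows the pad at (283,202), world (.482,-.152), and the lamp clear to the right. I'll descend onto the pad now.

arm_command(plan=[[[1,1,40,0,0,0,1],[1,1,80,0,0,0,1],[1,1,115,0,0,0,1],[1,1,130,0,0,0,1],[1,1,135,0,0,0,1],[1,1,137,0,0,0,1],[1,1,139,0,0,0,1],[1,1,141,0,0,0,1],[1,1,142,0,0,0,1],[1,1,143,0,0,0,1]]])

```text
time_s: 3.35
ee_pos: [0.4816, -0.1554, 0.1078]
eef_rot: [-3.141, 0.001, 2.775]
force: [-1.3, 0.5, 3.1]
grip_width: 0.0007
grip_force: 1.0
```

arm_command(plan=[[[0,0,0.7,0,0,0,1],[0,0,1.4,0,0,0,1],[0,0,1.4,0,0,0,1]]])

```text
time_s: 3.65
ee_pos: [0.4815, -0.1553, 0.1061]
eef_rot: [3.142, 0.0, 2.775]
force: [-2.0, 1.4, 2.5]
grip_width: 0.0003
grip_force: 1.3
```

Force is still the spring only, so I'll press further.

arm_command(plan=[[[0,0,0.8,0,0,0,1],[0,0,1.6,0,0,0,1],[0,0,2.4,0,0,0,1],[0,0,2.4,0,0,0,1]]])

```text
time_s: 4.05
ee_pos: [0.4814, -0.1552, 0.104]
eef_rot: [-3.142, -0.0, 2.775]
force: [-6.7, 2.0, 9.4]
grip_width: 0.0006
grip_force: 5.1
```

arm_command(plan=[[[0,0,0.8,0,0,0,1],[0,0,0.8,0,0,0,1],[0,0,-8,0,0,0,1],[15,-5,-20,0,0,0,1],[50,-10,-45,0,0,0,1],[90,-20,-75,0,0,0,1],[110,-40,-115,0,0,0,1],[110,-40,-160,0,0,0,1],[110,-40,-160,0,0,0,1],[110,-40,-160,0,0,0,-0.2]]])

```text
time_s: 5.05
ee_pos: [0.3647, -0.1533, 0.2641]
eef_rot: [-3.141, 0.002, 2.775]
force: [-0.5, -0.1, -0.8]
grip_width: 0.0055
grip_force: 0.0
```

```bash
python3 - <<'E'
from h import *
im,d,i=snap('top'); im2,d2,i2=snap('side')
cv2.imwrite('pics/open.png',np.hstack([cv2.resize(im[100:260,190:390],(400,320),interpolation=2),cv2.resize(im2[80:280,200:450],(400,320),interpolation=2)]))
print(ctrl.get_obs()['ee_pos'],ctrl.get_obs()['time_s'])
for n,D,I in(('top',d,i),('side',d2,i2)):
    M=w2m(cloud(D,I)); m=(np.hypot(M[...,0],M[...,1])<.015)&(M[...,2]>.06)&(M[...,2]<.1); print(n,m.sum(),np.round(M[m][:12],4).tolist())
E
```

```text
[ 0.36431679 -0.15293082  0.26254436] 5.15
top 16 [[-0.0004, 0.0018, 0.0863], [0.0003, -0.0005, 0.087], [-0.0032, 0.0004, 0.0891], [-0.0016, -0.0012, 0.0857], [-0.0002, -0.003, 0.0834], [-0.0039, 0.0006, 0.0823], [-0.0042, -0.0024, 0.0874], [-0.0023, -0.0038, 0.083], [-0.0045, 0.0008, 0.0753], [-0.0046, -0.0021, 0.0797], [-0.0021, -0.0031, 0.0725], [-0.0049, 0.0012, 0.0672]]
side 51 [[-0.0006, 0.0036, 0.091], [-0.0022, 0.0025, 0.0891], [0.0, -0.0008, 0.0908], [0.0015, 0.0039, 0.089], [-0.0021, 0.002, 0.0873], [-0.0001, 0.002, 0.0875], [0.0019, 0.0007, 0.0883], [-0.0018, 0.0007, 0.0858], [0.0002, 0.0004, 0.0861], [0.0024, -0.002, 0.0874], [-0.0018, 0.0024, 0.0829], [0.0004, -0.0008, 0.0846]]
```

View pics/open.png

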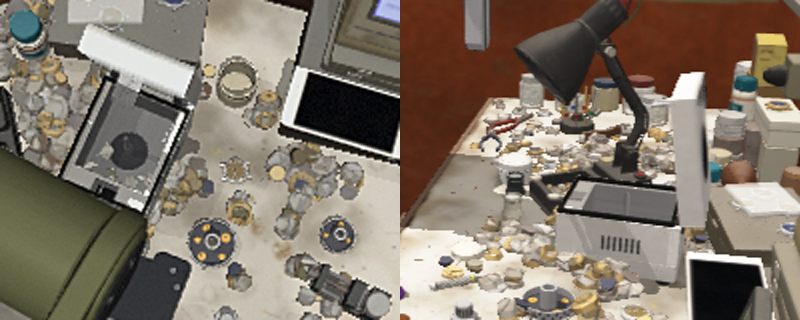

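The lid is open and upright, and the spindle is visible in the tank (left half around (130,150)). Next are wrist-camera measurements of the spindle and parts.

```bash
cat >> h.py <<'E'
def hub(P,c,r,z0,z1):
    m=(np.hypot(P[...,0]-c[0],P[...,1]-c[1])<r)&(P[...,2]>z0)&(P[...,2]<z1)
    k,l,s,_=cv2.connectedComponentsWithStats(m.astype(np.uint8),connectivity=8)
    if k<2: return None
    m=l==1+np.argmax(s[1:,4]); q=P[m]; (cx,cy),rad=cv2.minEnclosingCircle((q[:,:2]*1000).astype(np.float32))
    return m.sum(),np.round([cx,cy,rad],1),np.round(q.mean(0)*1000,1),np.round(q[:,2].max()*1000,1)
PARTS=dict(spin=((.5429,-.1778),.012,.080,.1),big=((.436,-.286),.016,.0215,.032),small=((.445,-.437),.013,.0185,.03),cap=((.338,-.299),.014,.0185,.03))
E
python3 - <<'E'
from h import *
im,d,i=snap('wrist'); P=cloud(d,i)
for n in('wrist','top','side'):
    im,d,i=load(n); P=cloud(d,i)
    for k,v in PARTS.items(): print(n,k,hub(P,*v), np.round(proj([*v[0],v[2]],i)))
im,d,i=load('wrist'); P=cloud(d,i); M=w2m(P); m=(M[...,2]>.05)&(np.hypot(M[...,0],M[...,1])<.02); print(m.sum())
cv2.imwrite('pics/w1.png',im)
E
```

```text
wrist spin None [311. 326.]
wrist big (np.int64(85), array([ 431.8, -279.2,    9.8]), array([ 432.2, -280.3,   24.7]), np.float64(27.6)) [210. 264.]
wrist small (np.int64(66), array([ 443.5, -435.5,    8.3]), array([ 444. , -435.4,   20.7]), np.float64(22.7)) [120. 302.]
wrist cap (np.int64(132), array([ 337.2, -297.8,    8.9]), array([ 337.1, -297.1,   20.8]), np.float64(23.0)) [172. 204.]
top spin (np.int64(8), array([ 541.1, -178.1,    3. ]), array([ 540.7, -178.1,   85.5]), np.float64(89.1)) [253. 169.]
top big (np.int64(31), array([ 431.7, -281.2,    9.6]), array([ 431.3, -280.8,   24.7]), np.float64(27.7)) [298. 219.]
top small (np.int64(17), array([ 443.6, -437.1,    7.2]), array([ 443.9, -437.4,   21.1]), np.float64(23.8)) [359. 216.]
top cap (np.int64(35), array([ 337.2, -299.3,    8.5]), array([ 337. , -299.2,   20.7]), np.float64(24.8)) [303. 259.]
side spin (np.int64(17), array([ 542.5, -177. ,    3.9]), array([ 543.2, -176.6,   85.8]), np.float64(91.0)) [342. 206.]
side big (np.int64(67), array([ 434.9, -280.4,   10.3]), array([ 434.3, -281.2,   25. ]), np.float64(28.7)) [294. 263.]
side small (np.int64(62), array([ 446.7, -436.4,    8.5]), array([ 446.4, -436.5,   21.4]), np.float64(24.1)) [314. 317.]
side cap (np.int64(58), array([ 340.5, -297.5,   10.5]), array([ 339.8, -299.5,   21.9]), np.float64(24.1)) [239. 271.]
0
```

arm_command(plan=[[[-25,-22,25,0,0,0,0],[-55,-48,60,0,0,0,0],[-85,-74,95,0,0,0,0],[-109,-94,130,0,0,0,0],[-109,-94,165,0,0,0,0],[-109,-94,190,0,0,0,0],[-109,-94,190,0,0,0,0],[-109,-94,190,0,0,0,0]]])

```text
time_s: 6.0
ee_pos: [0.4325, -0.2798, 0.0736]
eef_rot: [3.141, -0.001, 2.775]
force: [0.0, 0.5, 0.7]
grip_width: 0.0468
grip_force: 0.0
```

```bash
python3 - <<'E'
from h import *
o,Rm,p=st(); print(p,o['eef_rot'],o['grip_width'])
im,d,i=snap('wrist'); P=cloud(d,i)
print(hub(P,(.432,-.280),.016,.0215,.032), hub(P,(.5405,-.1765),.012,.08,.1))
delta([.432,-.280,.014],2.765)
E
```

```text
[ 0.43247421 -0.27976554  0.07360917] [ 3.14121511e+00 -1.24020690e-03  2.77508312e+00] 0.046797123591417134
(np.int64(333), array([ 432.1, -279.5,   10. ]), array([ 431.8, -279.4,   24.7]), np.float64(27.0)) None
shift mm [ 0.9 -0.3 60.6] rotvec [-0.     0.001  0.01 ]
```

arm_command(plan=[[[0,0,20,0,0,0,0],[0,0,40,0,0,0,0],[0,0,54,0,0,0,0],[0,0,59,0,0,0,0],[0,0,59,0,0,0,0],[0,0,59,0,0,0,0.7],[0,0,59,0,0,0,0.7],[0,0,59,0,0,0,0.7],[0,0,59,0,0,0,0.7]]], squeeze=20)

```text
time_s: 6.95
ee_pos: [0.4327, -0.2801, 0.015]
eef_rot: [-3.141, 0.001, 2.775]
force: [0.5, 0.2, 3.4]
grip_width: 0.0193
grip_force: 20.0
```

arm_command(plan=[[[0,0,-5,0,0,0,0.7],[0,0,-18,0,0,0,0.7],[0,0,-36,0,0,0,0.7],[0,0,-56,0,0,0,0.7],[0,0,-78,0,0,0,0.7],[0,0,-100,0,0,0,0.7],[0,0,-118,0,0,0,0.7],[0,0,-130,0,0,0,0.7],[0,0,-135,0,0,0,0.7],[0,0,-135,0,0,0,0.7]]])

```text
time_s: 7.95
ee_pos: [0.4326, -0.2801, 0.1501]
eef_rot: [-3.141, 0.001, 2.775]
force: [-0.0, -0.8, -0.9]
grip_width: 0.0194
grip_force: 20.0
```

```bash
python3 - <<'E'
from h import *
o,Rm,p=st(); print(p,o['eef_rot'],o['grip_width'])
im,d,i=snap('wrist'); P=cloud(d,i); cv2.imwrite('pics/w2.png',im)
print(hub(P,p[:2],.016,p[2]+.006,p[2]+.016), hub(P,(.5405,-.1765),.014,.08,.1), proj([.541,-.177,.09],i))
for n in('top','side'):
    im,d,i=snap(n); P=cloud(d,i); print(n,hub(P,(.5405,-.1765),.014,.08,.1),hub(P,(.5405,-.1765),.014,.055,.1)); M=P-[*p[:2],0]; m=(np.hypot(M[...,0],M[...,1])<.035)&(P[...,2]>.10)&(P[...,2]<.145); q=P[m]; print(len(q),np.round((q.max(0)+q.min(0))/2,4),np.round(np.ptp(q,axis=0),4))
delta([.541,-.177,.15],2.762)
E
```

```text
[ 0.43259114 -0.28005831  0.15008417] [-3.14141712e+00  6.34657568e-04  2.77483236e+00] 0.019351774722141963
(np.int64(719), array([ 429.4, -278.8,   14.2]), array([ 430.6, -279.6,  159.7]), np.float64(166.1)) (np.int64(81), array([ 540. , -176.4,    3.2]), array([ 539.7, -176.3,   85.4]), np.float64(90.8)) (np.float64(441.36388807710034), np.float64(300.59749588319596))
top (np.int64(8), array([ 541. , -177.8,    3. ]), array([ 540.7, -178.1,   85.6]), np.float64(88.6)) (np.int64(16), array([ 540.6, -177.6,    3.2]), array([ 539.6, -177.9,   77.7]), np.float64(88.6))Traceback (most recent call last):
  File "<stdin>", line 6, in <module>
    return umr_maximum(a, axis, None, out, keepdims, initial, where)
ValueError: zero-size array to reduction operation maximum which has no identity
```

View pics/w2.png

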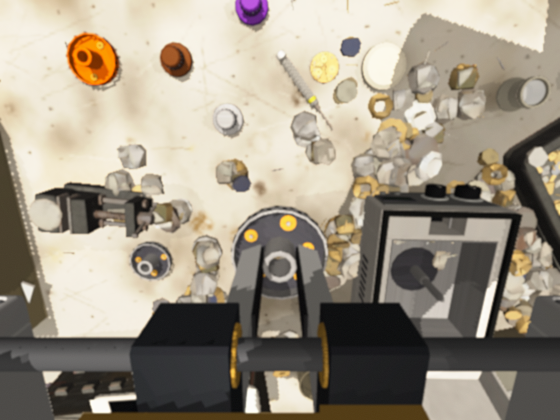

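The basket is level in the grip (hub at (280,265)), and the spindle tip is at (435,290), world (.540,-.1764). I'll carry it over the spindle.

arm_command(plan=[[[-2,4,0,0,0,0,0.7],[-7,15,0,0,0,0,0.7],[-15,31,0,0,0,0,0.7],[-24,50,0,0,0,0,0.7],[-33,70,0,0,0,0,0.7],[-42,89,0,0,0,0,0.7],[-50,106,0,0,0,0,0.7],[-57,121,0,0,0,0,0.7],[-62,131,0,0,0,0,0.7],[-63.6,135,0,0,0,0,0.7],[-63.6,135,0,0,0,0,0.7]]])

```text
time_s: 9.15
ee_pos: [0.5404, -0.1765, 0.1495]
eef_rot: [-3.142, -0.0, 2.775]
force: [-0.9, 0.4, -0.7]
grip_width: 0.019
grip_force: 20.0
```

```bash
python3 - <<'E'
from h import *
o,Rm,p=st(); print(p,o['eef_rot'],o['grip_width'])
delta([.5404,-.1769,.100])
im,d,i=snap('wrist'); P=cloud(d,i)
print(hub(P,p[:2],.014,p[2]+.006,p[2]+.016))
for n in('top','side'):
    im,d,i=snap(n); P=cloud(d,i); 
    for z0,z1 in((.12,.15),(.152,.168),(.06,.095)): print(n,z0,hub(P,p[:2],.04,z0,z1))
E
```

```text
[ 0.54042604 -0.17651111  0.14946674] [-3.14156853e+00 -3.24719457e-04  2.77529717e+00] 0.018975870129543642
shift mm [-0.1 -0.4 49.5] rotvec [0. 0. 0.]
(np.int64(666), array([ 538.7, -176.1,   12.8]), array([ 538.8, -176.2,  159. ]), np.float64(165.3))
top 0.12 (np.int64(81), array([ 521.1, -190.4,   17.3]), array([ 520.6, -192.4,  136.9]), np.float64(146.6))
top 0.152 (np.int64(3), array([ 523.5, -194.8,    1.2]), array([ 523.5, -195.1,  160.7]), np.float64(165.2))
top 0.06 None
side 0.12 (np.int64(381), array([ 542.5, -177.6,   31.8]), array([ 540.5, -183. ,  141.3]), np.float64(149.4))
side 0.152 (np.int64(88), array([ 544.3, -179.7,   23.5]), array([ 538.6, -190.7,  160.4]), np.float64(168.0))
side 0.06 (np.int64(51), array([ 542.9, -176.7,    4.6]), array([ 543.3, -176.5,   76.1]), np.float64(91.4))
```

arm_command(plan=[[[0,0,8,0,0,0,0.7],[0,0,22,0,0,0,0.7],[0,0,36,0,0,0,0.7],[0,0,46,0,0,0,0.7],[0,0,54,0,0,0,0.7],[0,0,62,0,0,0,0.7],[0,0,70,0,0,0,0.7],[0,0,74,0,0,0,0.7]]])

```text
time_s: 10.1
ee_pos: [0.5402, -0.1767, 0.0748]
eef_rot: [3.142, -0.001, 2.775]
force: [-0.2, -0.5, -1.1]
grip_width: 0.0193
grip_force: 20.0
```

arm_command(plan=[[[0,0,3,0,0,0,0.7],[0,0,6,0,0,0,0.7],[0,0,10,0,0,0,0.7],[0,0,15,0,0,0,0.7],[0,0,20,0,0,0,0.7],[0,0,24,0,0,0,0.7],[0,0,26,0,0,0,0.7],[0,0,28,0,0,0,0.7]]])

```text
time_s: 10.9
ee_pos: [0.5408, -0.1766, 0.0477]
eef_rot: [3.141, 0.001, 2.775]
force: [4.4, 3.3, 2.1]
grip_width: 0.0194
grip_force: 20.0
```

arm_command(plan=[[[0,0,1,0,0,0,0.7],[0,0,1,0,0,0,0.25],[0,0,1,0,0,0,0.25],[0,0,1,0,0,0,0.25],[0,0,-5,0,0,0,0.25],[0,0,-25,0,0,0,0.25],[0,0,-55,0,0,0,0.25],[0,0,-85,0,0,0,0.25],[0,0,-105,0,0,0,0.25],[0,0,-105,0,0,0,0.25]]])

```text
time_s: 11.9
ee_pos: [0.5413, -0.1773, 0.1557]
eef_rot: [-3.141, 0.005, 2.775]
force: [-0.0, -0.0, -0.3]
grip_width: 0.0354
grip_force: 0.0
```

```bash
python3 - <<'E'
from h import *
o,Rm,p=st(); print(p,o['force'],o['grip_width'])
im,d,i=snap('side'); P=cloud(d,i)
for n in('side',): print(hub(P,(.5425,-.1767),.014,.053,.064),hub(P,(.5425,-.1767),.014,.082,.095))
im,d,i=snap('wrist'); P=cloud(d,i)
print(hub(P,(.5405,-.1767),.014,.053,.064),hub(P,(.5405,-.1767),.014,.082,.095),hub(P,(.5405,-.1767),.035,.038,.049))
m=(np.hypot(P[...,0]-.5405,P[...,1]+.1767)<.03)&(P[...,2]>.03)&(P[...,2]<.1); print(np.histogram(P[m][:,2],np.arange(.03,.1,.004)))
cv2.imwrite('pics/w3.png',im)
delta([.444,-.4356,.09])
E
```

```text
[ 0.54131352 -0.17727621  0.15572787] [-0.02101825 -0.04138565 -0.30051084] 0.03543358928893073
(np.int64(6), array([ 546.3, -171.9,    6.9]), array([ 543.8, -173.7,   61.2]), np.float64(63.5)) (np.int64(13), array([ 543.4, -176.6,    2.6]), array([ 543.4, -176.5,   87.1]), np.float64(91.3))
(np.int64(254), array([ 540.3, -176.8,    9.9]), array([ 538.5, -176.1,   56.5]), np.float64(63.3)) (np.int64(61), array([ 541.4, -175.6,    3.5]), array([ 540.4, -175.2,   86.6]), np.float64(91.3)) (np.int64(442), array([ 540.1, -176.8,   30.2]), array([ 540.9, -177.8,   41.3]), np.float64(44.0))
(array([1667,  570,  298,  180,   30,   53,  206,   23,    9,    9,   11,
         14,   11,   26,   29,    6,    0]), array([0.03 , 0.034, 0.038, 0.042, 0.046, 0.05 , 0.054, 0.058, 0.062,
       0.066, 0.07 , 0.074, 0.078, 0.082, 0.086, 0.09 , 0.094, 0.098]))
shift mm [  -3.1 -276.1   62.3] rotvec [0. 0. 0.]
```

Big basket is seated (hub top ≈ 58 mm, rim ≈ 43 mm, centred). Small basket next.

arm_command(plan=[[[0,-20,0,0,0,0,0.1],[0,-60,0,0,0,0,0.1],[-1,-105,0,0,0,0,0.1],[-1,-150,10,0,0,0,0.1],[-2,-195,25,0,0,0,0.1],[-2,-235,45,0,0,0,0.1],[-3,-262,60,0,0,0,0.1],[-3,-276,75,0,0,0,0.1],[-3,-276,85,0,0,0,0.1],[-3,-276,85,0,0,0,0.1]]])

```text
time_s: 13.0
ee_pos: [0.4439, -0.4339, 0.0656]
eef_rot: [3.14, -0.003, 2.775]
force: [-0.8, 0.7, 0.0]
grip_width: 0.0427
grip_force: 0.0
```

```bash
python3 - <<'E'
from h import *
o,Rm,p=st(); print(p,o['eef_rot'],o['grip_width'])
im,d,i=snap('wrist'); P=cloud(d,i)
print(hub(P,(.444,-.4356),.013,.0185,.03))
delta([.444,-.4356,.0125])
M=P-p; m=(np.hypot(M[...,0],M[...,1])<.05)&(P[...,2]>.028)&(P[...,2]<.06); print('tall near',m.sum(),np.round(P[m].mean(0),3) if m.any() else '')
E
```

```text
[ 0.4439388  -0.43392187  0.06555749] [ 3.13988888e+00 -2.94979102e-03  2.77520666e+00] 0.04268652242737441
(np.int64(227), array([ 444.4, -436.3,    8. ]), array([ 444.1, -436.1,   20.9]), np.float64(22.8))
shift mm [-0.1 -1.6 54.5] rotvec [0. 0. 0.]
tall near 178 [ 0.4   -0.414  0.048]
```

arm_command(plan=[[[-1.3,-2,15,0,0,0,0.1],[-1.3,-2,35,0,0,0,0.1],[-1.3,-2,48,0,0,0,0.1],[-1.3,-2,53.5,0,0,0,0.1],[-1.3,-2,53.5,0,0,0,0.1],[-1.3,-2,53.5,0,0,0,0.8],[-1.3,-2,53.5,0,0,0,0.8],[-1.3,-2,53.5,0,0,0,0.8],[-1.3,-2,53.5,0,0,0,0.8]]], squeeze=20)

```text
time_s: 13.95
ee_pos: [0.4448, -0.438, 0.0146]
eef_rot: [-3.141, 0.001, 2.775]
force: [-0.3, 0.1, 3.1]
grip_width: 0.0148
grip_force: 20.0
```

arm_command(plan=[[[0,0,-5,0,0,0,0.8],[0,0,-18,0,0,0,0.8],[0,0,-36,0,0,0,0.8],[0,0,-56,0,0,0,0.8],[0,0,-78,0,0,0,0.8],[0,0,-100,0,0,0,0.8],[0,0,-120,0,0,0,0.8],[0,0,-136,0,0,0,0.8],[0,0,-146,0,0,0,0.8],[0,0,-150,0,0,0,0.8],[0,0,-150,0,0,0,0.8]]])

```text
time_s: 15.05
ee_pos: [0.4446, -0.4379, 0.1645]
eef_rot: [-3.141, 0.0, 2.775]
force: [-0.3, -0.0, -0.9]
grip_width: 0.0146
grip_force: 20.0
```

```bash
python3 - <<'E'
from h import *
o,Rm,p=st(); print(p,o['eef_rot'],o['grip_width'])
im,d,i=snap('wrist'); cv2.imwrite('pics/w4.png',im); P=cloud(d,i)
m=(np.hypot(P[...,0]-p[0],P[...,1]-p[1])<.028)&(P[...,2]>p[2]-.02)&(P[...,2]<p[2]-.001)
q=(P[m]-p)@Rm; print('dish in tool',len(q),np.round(q.min(0),4),np.round(q.max(0),4))
m2=m&(P[...,2]>p[2]-.010); r=P[m2]; A=np.c_[r[:,:2]-p[:2],np.ones(len(r))]; print('plane',np.linalg.lstsq(A,r[:,2],rcond=None)[0], len(r))
im,d,i=snap('side'); P=cloud(d,i)
m=(np.hypot(P[...,0]-p[0]-.0025,P[...,1]-p[1])<.028)&(P[...,2]>p[2]-.02)&(P[...,2]<p[2]-.002)
q=P[m]; print('side',len(q),np.round((q.min(0)+q.max(0))/2,4),np.round(np.ptp(q,axis=0),4),hub(P,(.5425,-.1767),.014,.082,.095))
delta([.5402,-.1767,.165])
E
```

```text
[ 0.44463639 -0.43787215  0.16445431] [-3.14141397e+00  3.65144377e-04  2.77478138e+00] 0.01455945131453058
dish in tool 2062 [-0.0214 -0.0226  0.0011] [0.0234 0.0217 0.0159]
plane [-0.00096787 -0.00307475  0.15790594] 703
side 460 [ 0.4456 -0.439   0.1557] [0.0444 0.0435 0.0134] (np.int64(16), array([ 543.8, -175.4,    4.3]), array([ 543.5, -176.2,   85.9]), np.float64(92.3))
shift mm [  4.2 277.9  -1.5] rotvec [0. 0. 0.]
```

View pics/w4.png

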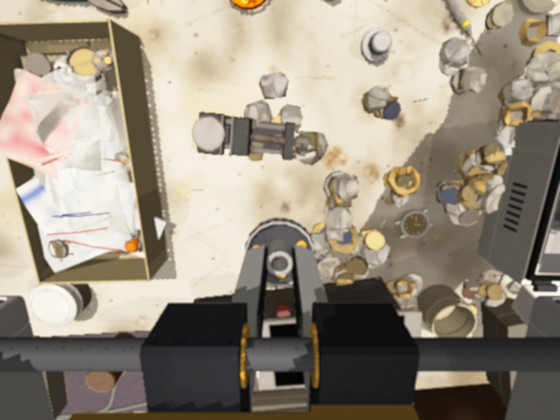

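The view shows the small basket level in the grip (hub (279,263)), the cap at (377,44) and the watch head at (414,223). I'll carry it to the spindle.

arm_command(plan=[[[0,4,0,0,0,0,0.8],[0,16,0,0,0,0,0.8],[0,38,0,0,0,0,0.8],[0,68,0,0,0,0,0.8],[1,102,0,0,0,0,0.8],[1,138,0,0,0,0,0.8],[2,174,0,0,0,0,0.8],[2,208,0,0,0,0,0.8],[2,238,0,0,0,0,0.8],[3,260,0,0,0,0,0.8],[3,274,0,0,0,0,0.8],[3,279,0,0,0,0,0.8]]])

```text
time_s: 16.35
ee_pos: [0.5422, -0.1749, 0.1641]
eef_rot: [3.142, -0.0, 2.776]
force: [-0.1, 0.2, -0.1]
grip_width: 0.015
grip_force: 20.0
```

arm_command(plan=[[[0,0,5,0,0,0,0.8],[0,0,15,0,0,0,0.8],[0,0,25,0,0,0,0.8],[0,0,32,0,0,0,0.8],[0,0,36,0,0,0,0.8],[0,0,36,0,0,0,0.8]]])

```text
time_s: 16.95
ee_pos: [0.5416, -0.1765, 0.1274]
eef_rot: [3.142, -0.001, 2.774]
force: [0.2, -0.5, -0.6]
grip_width: 0.0146
grip_force: 20.0
```

```bash
python3 - <<'E'
from h import *
o,Rm,p=st(); print(p,o['force'],o['grip_width'])
im,d,i=snap('side'); P=cloud(d,i)
for z0,z1 in((-.016,-.003),(-.016,-.009)):
    m=(np.hypot(P[...,0]-p[0]-.0015,P[...,1]-p[1])<.028)&(P[...,2]>p[2]+z0)&(P[...,2]<p[2]+z1)
    q=P[m]; print('side',len(q),np.round((q.min(0)+q.max(0))/2,4),np.round(np.ptp(q,axis=0),4))
print(hub(P,(.5425,-.1767),.014,.082,.095),hub(P,(.5425,-.1767),.012,.065,.095))
cv2.imwrite('pics/s5.png',cv2.resize(im[120:240,280:440],(800,600),interpolation=2))
E
```

```text
[ 0.54157414 -0.17646767  0.12739729] [ 0.218243   -0.53359798 -0.57814057] 0.014614019999747735
side 210 [ 0.5423 -0.1771  0.1187] [0.0434 0.046  0.0107]
side 104 [ 0.5424 -0.1763  0.1159] [0.0431 0.0444 0.005 ]
(np.int64(13), array([ 543.4, -177.7,    3. ]), array([ 543. , -177.8,   87.7]), np.float64(91.2)) (np.int64(45), array([ 542.8, -176.3,    4.5]), array([ 543.2, -176.9,   78. ]), np.float64(91.2))
```

View pics/s5.png

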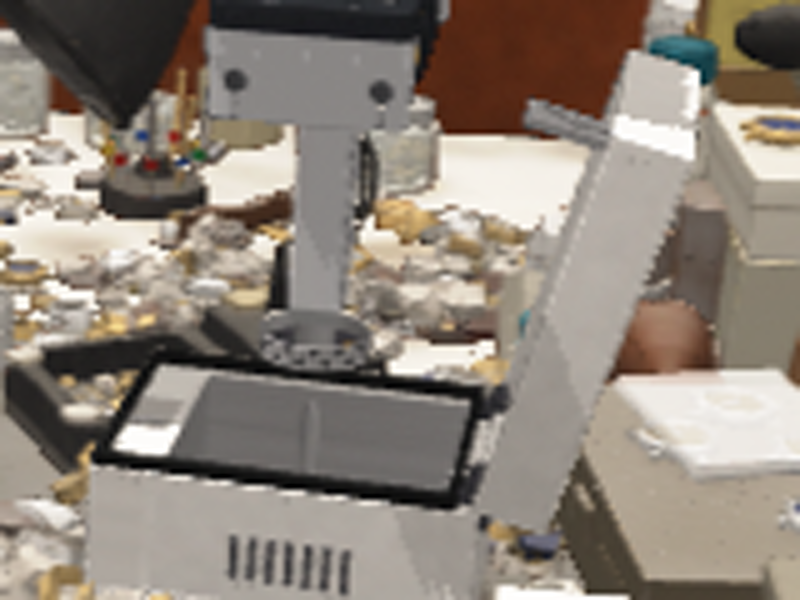

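```bash
python3 - <<'E'
from h import *
im,d,i=load('side')
f=lambda p:[round((a-o)*5,1) for a,o in zip(proj(p,i),(280,120))]
for p in([.5424,-.1768,.113],[.5430,-.177,.113],[.5430,-.177,.091],[.5430,-.177,.07],[.540,-.177,.091]): print(p,f(p))
g=cv2.cvtColor(im,cv2.COLOR_BGR2GRAY)
for v in(201,203,205,207,209,211): print(v,g[v,334:352].tolist())
for v in(186,188,190,192): print(v,g[v,326:360].tolist())
E
```

```text
[0.5424, -0.1768, 0.113] [np.float64(312.0), np.float64(350.0)]
[0.543, -0.177, 0.113] [np.float64(313.7), np.float64(350.1)]
[0.543, -0.177, 0.091] [np.float64(310.0), np.float64(402.9)]
[0.543, -0.177, 0.07] [np.float64(306.5), np.float64(452.4)]
[0.54, -0.177, 0.091] [np.float64(302.4), np.float64(403.2)]
201 [104, 105, 104, 105, 104, 105, 101, 96, 121, 113, 105, 105, 105, 104, 104, 105, 104, 104]
203 [106, 106, 106, 107, 106, 103, 97, 102, 115, 119, 104, 106, 106, 106, 106, 106, 107, 107]
205 [102, 103, 104, 105, 104, 101, 92, 104, 114, 117, 105, 105, 105, 105, 107, 106, 105, 106]
207 [105, 106, 105, 105, 105, 101, 92, 106, 117, 115, 103, 103, 102, 103, 103, 104, 104, 104]
209 [109, 109, 109, 109, 109, 105, 96, 109, 116, 114, 109, 108, 107, 107, 107, 108, 107, 107]
211 [106, 106, 106, 107, 106, 104, 98, 110, 115, 109, 107, 108, 108, 108, 109, 110, 109, 111]
186 [50, 76, 92, 100, 103, 102, 101, 103, 75, 55, 54, 56, 64, 87, 96, 102, 108, 112, 116, 115, 104, 68, 64, 74, 86, 87, 82, 93, 130, 165, 201, 191, 185, 162]
188 [39, 39, 46, 70, 92, 92, 74, 80, 105, 146, 122, 79, 65, 91, 98, 104, 110, 114, 116, 114, 100, 60, 63, 82, 81, 86, 96, 106, 145, 235, 231, 211, 158, 147]
190 [39, 39, 37, 39, 42, 64, 106, 130, 124, 112, 121, 89, 108, 125, 116, 111, 56, 79, 112, 113, 103, 62, 76, 118, 115, 109, 89, 107, 162, 106, 125, 144, 149, 138]
192 [19, 20, 20, 24, 19, 21, 27, 42, 81, 127, 129, 122, 95, 63, 69, 119, 115, 110, 77, 64, 113, 117, 105, 63, 77, 117, 108, 58, 50, 45, 47, 149, 239, 238]
```

Alignment is within about 1 mm, so I'll descend.

arm_command(plan=[[[0,0,6,0,0,0,0.8],[0,0,14,0,0,0,0.8],[0,0,20,0,0,0,0.8],[0,0,24,0,0,0,0.8],[0,0,28,0,0,0,0.8],[0,0,32,0,0,0,0.8],[0,0,36,0,0,0,0.8]]])

```text
time_s: 17.7
ee_pos: [0.5419, -0.1763, 0.0919]
eef_rot: [-3.142, 0.0, 2.775]
force: [0.6, 0.3, -0.1]
grip_width: 0.0149
grip_force: 20.0
```

arm_command(plan=[[[0,0,4,0,0,0,0.8],[0,0,8,0,0,0,0.8],[0,0,12,0,0,0,0.8],[0,0,15,0,0,0,0.8],[0,0,17,0,0,0,0.8],[0,0,18,0,0,0,0.8],[0,0,18,0,0,0,0.8]]])

```text
time_s: 18.4
ee_pos: [0.5419, -0.1763, 0.0741]
eef_rot: [-3.142, -0.0, 2.775]
force: [-0.1, 0.0, -0.8]
grip_width: 0.015
grip_force: 20.0
```

arm_command(plan=[[[0,0,0.7,0,0,0,0.8],[0,0,1.4,0,0,0,0.8],[0,0,2,0,0,0,0.8]]])

```text
time_s: 18.7
ee_pos: [0.5421, -0.1764, 0.0725]
eef_rot: [3.142, 0.001, 2.775]
force: [-0.7, 0.6, 5.6]
grip_width: 0.0146
grip_force: 20.0
```

arm_command(plan=[[[0,0,0,0,0,0,0.3],[0,0,0,0,0,0,0.3],[0,0,0,0,0,0,0.3],[0,0,-5,0,0,0,0.3],[0,0,-25,0,0,0,0.3],[0,0,-55,0,0,0,0.3],[0,0,-80,0,0,0,0.3],[0,0,-85,0,0,0,0.3]]])

```text
time_s: 19.5
ee_pos: [0.5429, -0.1767, 0.1603]
eef_rot: [-3.142, 0.005, 2.775]
force: [-0.1, 0.1, -0.4]
grip_width: 0.0328
grip_force: 0.0
```

```bash
python3 - <<'E'
from h import *
o,Rm,p=st(); print(p,o['force'],o['grip_width'])
im,d,i=snap('wrist'); P=cloud(d,i)
for r,z0,z1 in((.014,.075,.0835),(.028,.062,.071),(.035,.038,.047)):print(z0,hub(P,(.5415,-.1765),r,z0,z1))
m=(np.hypot(P[...,0]-.5405,P[...,1]+.1767)<.03)&(P[...,2]>.03)&(P[...,2]<.1); print(np.histogram(P[m][:,2],np.arange(.03,.1,.004))[0])
delta([.3372,-.298,.08])
E
```

```text
[ 0.54288771 -0.17673331  0.16027876] [-0.09131554  0.08499843 -0.36200415] 0.03277161757158238
0.075 (np.int64(193), array([ 540.6, -176.4,    7.8]), array([ 539.6, -176. ,   78.7]), np.float64(83.3))
0.062 (np.int64(382), array([ 540.7, -176.3,   22.5]), array([ 541.1, -176.6,   65.4]), np.float64(68.3))
0.038 (np.int64(307), array([ 540.4, -177. ,   30.3]), array([ 532.7, -174.7,   41.5]), np.float64(44.5))
[ 614  218  190  108    1    1   58 1145  272  166   31   48  145   28
   25    5    0]
shift mm [ 148.4 -187.    78.7] rotvec [0. 0. 0.]
```

Small basket is seated (hub top 80 mm, rim 67 mm). Cap next.

arm_command(plan=[[[15,-20,-5,0,0,0,0.1],[40,-50,-5,0,0,0,0.1],[68,-85,-5,0,0,0,0.1],[95,-120,15,0,0,0,0.1],[120,-150,40,0,0,0,0.1],[140,-176,65,0,0,0,0.1],[148,-187,85,0,0,0,0.1],[148,-187,90,0,0,0,0.1],[148,-187,90,0,0,0,0.1]]])

```text
time_s: 20.45
ee_pos: [0.3366, -0.2973, 0.0664]
eef_rot: [3.141, -0.002, 2.774]
force: [0.1, 0.7, 0.1]
grip_width: 0.0424
grip_force: 0.0
```

```bash
python3 - <<'E'
from h import *
o,Rm,p=st(); print(p,o['eef_rot'],o['grip_width'])
im,d,i=snap('wrist'); P=cloud(d,i)
h=hub(P,(.3372,-.298),.014,.0185,.03); print(h)
delta([h[1][0]/1e3,h[1][1]/1e3,.010])
m=(np.hypot(P[...,0]-p[0],P[...,1]-p[1])<.017)&(P[...,2]>.004)&(P[...,2]<.03); print(np.histogram(P[m][:,2],np.arange(.004,.03,.002)))
E
```

```text
[ 0.33658406 -0.29734588  0.06640783] [ 3.14070249e+00 -1.67616258e-03  2.77426028e+00] 0.042367380960360336
(np.int64(427), array([ 337.4, -298. ,    9.1]), array([ 337. , -297.6,   20.9]), np.float64(23.1))
shift mm [-0.4 -0.4 57.2] rotvec [0. 0. 0.]
(array([239, 243,  14,  19,  20,  25,  32,  61, 344,  28,   0,   0]), array([0.004, 0.006, 0.008, 0.01 , 0.012, 0.014, 0.016, 0.018, 0.02 ,
       0.022, 0.024, 0.026, 0.028]))
```

arm_command(plan=[[[-1,-0.5,15,0,0,0,0.1],[-1,-0.5,35,0,0,0,0.1],[-1,-0.5,49,0,0,0,0.1],[-1,-0.5,55,0,0,0,0.1],[-1,-0.5,56,0,0,0,0.1],[-1,-0.5,56,0,0,0,0.7],[-1,-0.5,56,0,0,0,0.7],[-1,-0.5,56,0,0,0,0.7],[-1,-0.5,56,0,0,0,0.7]]], squeeze=20)

```text
time_s: 21.4
ee_pos: [0.3376, -0.2988, 0.0116]
eef_rot: [-3.141, 0.001, 2.775]
force: [0.1, 1.0, 3.3]
grip_width: 0.0169
grip_force: 20.0
```

arm_command(plan=[[[0,0,-5,0,0,0,0.7],[0,0,-20,0,0,0,0.7],[0,0,-42,0,0,0,0.7],[0,0,-70,0,0,0,0.7],[0,0,-98,0,0,0,0.7],[0,0,-125,0,0,0,0.7],[0,0,-145,0,0,0,0.7],[0,0,-155,0,0,0,0.7],[0,0,-155,0,0,0,0.7]]])

```text
time_s: 22.3
ee_pos: [0.3376, -0.2989, 0.1671]
eef_rot: [-3.141, 0.002, 2.775]
force: [-1.0, -0.2, -0.9]
grip_width: 0.0172
grip_force: 20.0
```

```bash
python3 - <<'E'
from h import *
o,Rm,p=st(); print(p,o['eef_rot'],o['grip_width'])
for n,bx in(('wrist',0),('side',.0025)):
    im,d,i=snap(n); P=cloud(d,i)
    m=(np.hypot(P[...,0]-p[0]-bx,P[...,1]-p[1])<.019)&(P[...,2]>p[2]-.014)&(P[...,2]<p[2]-.002)
    q=P[m]; print(n,len(q),'mid',np.round((q.min(0)+q.max(0))/2-p,4),'ext',np.round(np.ptp(q,axis=0),4))
    q=(q-p)@Rm; print('  tool',np.round((q.min(0)+q.max(0))/2,4),np.round(q.max(0),4))
delta([.5415,-.1765,.165])
E
```

```text
[ 0.33764305 -0.29892708  0.16708535] [-3.14076532e+00  1.72774041e-03  2.77472994e+00] 0.017248878602467644
wrist 504 mid [-0.0087  0.0024 -0.007 ] ext [0.014  0.0237 0.0098]
  tool [ 0.01   -0.0004  0.0069] [0.0155 0.0123 0.0119]
side 127 mid [ 0.0012 -0.0031 -0.0072] ext [0.0288 0.026  0.0099]
  tool [-0.0018 -0.0005  0.0072] [0.0123 0.0138 0.0122]
shift mm [-147.   187.1    0.3] rotvec [0. 0. 0.]
```

arm_command(plan=[[[-3,4,0,0,0,0,0.7],[-10,13,0,0,0,0,0.7],[-23,29,0,0,0,0,0.7],[-39,50,0,0,0,0,0.7],[-57,73,0,0,0,0,0.7],[-75,96,0,0,0,0,0.7],[-94,120,0,0,0,0,0.7],[-112,143,0,0,0,0,0.7],[-127,162,0,0,0,0,0.7],[-138,176,0,0,0,0,0.7],[-144,184,0,0,0,0,0.7],[-146.7,187.2,0,0,0,0,0.7]]])

```text
time_s: 23.6
ee_pos: [0.542, -0.1756, 0.1654]
eef_rot: [3.142, -0.001, 2.776]
force: [-0.7, -0.3, -0.8]
grip_width: 0.017
grip_force: 20.0
```

arm_command(plan=[[[0,0,6,0,0,0,0.7],[0,0,18,0,0,0,0.7],[0,0,28,0,0,0,0.7],[0,0,34,0,0,0,0.7],[0,0,36,0,0,0,0.7],[0,0,36,0,0,0,0.7]]])

```text
time_s: 24.2
ee_pos: [0.5414, -0.1766, 0.1299]
eef_rot: [3.142, -0.0, 2.775]
force: [-0.3, 0.1, 0.2]
grip_width: 0.0171
grip_force: 20.0
```

```bash
python3 - <<'E'
from h import *
o,Rm,p=st(); print(p,o['force'],o['grip_width'])
im,d,i=snap('side'); P=cloud(d,i)
m=(np.hypot(P[...,0]-p[0]-.0015,P[...,1]-p[1])<.019)&(P[...,2]>p[2]-.014)&(P[...,2]<p[2]-.003)
q=P[m]; print('side',len(q),np.round((q.min(0)+q.max(0))/2,4),np.round(np.ptp(q,axis=0),4))
print(hub(P,(.5425,-.1767),.014,.082,.095))
E
```

```text
[ 0.54135004 -0.17663732  0.12992193] [-0.28172667  0.12298897  0.16077661] 0.017118812396724147
side 75 [ 0.5421 -0.1797  0.123 ] [0.0268 0.0269 0.0075]
(np.int64(15), array([ 542.5, -177.3,    3.1]), array([ 543.3, -176.9,   86.6]), np.float64(91.7))
```

arm_command(plan=[[[0,0.5,10,0,0,0,0.7],[0,0.5,20,0,0,0,0.7],[0,0.5,25,0,0,0,0.7],[0,0.5,28,0,0,0,0.7],[0,0.5,31,0,0,0,0.7],[0,0.5,34,0,0,0,0.7],[0,0.5,35,0,0,0,0.7]]])

```text
time_s: 24.95
ee_pos: [0.5416, -0.176, 0.0949]
eef_rot: [3.142, -0.0, 2.775]
force: [-0.0, -0.5, -0.8]
grip_width: 0.0168
grip_force: 20.0
```

arm_command(plan=[[[0,0,1,0,0,0,0.7],[0,0,2,0,0,0,0.7],[0,0,3,0,0,0,0.7],[0,0,4,0,0,0,0.7],[0,0,4.7,0,0,0,0.7]]])

```text
time_s: 25.45
ee_pos: [0.5423, -0.1763, 0.0914]
eef_rot: [-3.142, 0.002, 2.775]
force: [-0.2, -0.8, 9.6]
grip_width: 0.0168
grip_force: 20.0
```

arm_command(plan=[[[0,0,-0.5,0,0,0,0.3],[0,0,-0.5,0,0,0,0.3],[0,0,-0.5,0,0,0,0.3],[0,0,-8,0,0,0,0.3],[0,0,-30,0,0,0,0.3],[0,0,-65,0,0,0,0.3],[0,0,-105,0,0,0,1],[0,0,-145,0,0,0,1],[0,0,-175,0,0,0,1],[0,0,-175,0,0,0,1]]])

```text
time_s: 26.45
ee_pos: [0.5427, -0.1764, 0.2705]
eef_rot: [-3.142, 0.007, 2.775]
force: [-0.0, 0.2, -0.2]
grip_width: 0.0043
grip_force: 0.0
```

```bash
cat >> h.py <<'E'
YAW=-.38; O=np.array([.5407,-.1765])
E
python3 - <<'E'
from h import *
o,Rm,p=st(); print(p,o['force'],o['grip_width'],o['qpos'])
im,d,i=snap('wrist'); P=cloud(d,i)
for r,z0,z1 in((.013,.095,.106),(.018,.083,.090),(.028,.062,.071),(.035,.038,.047)):print(z0,hub(P,(.5407,-.1765),r,z0,z1))
for n in('top','side'):
    im,d,i=snap(n); M=w2m(cloud(d,i))
    m=(M[...,0]>.06)&(M[...,0]<.15)&(abs(M[...,1])<.06)&(M[...,2]>.15)&(M[...,2]<.24); q=M[m]
    print(n,len(q),'x',np.round(np.percentile(q[:,0],[1,99]),3),'y',np.round(np.percentile(q[:,1],[1,99]),3),'zmax',np.round(np.percentile(q[:,2],99),3), np.round(q[q[:,2]>.2][:,0].max(),3))
    for z0,z1 in((.10,.2),(.2,.29),(.29,.45)):
        mm=(M[...,0]>.13)&(M[...,0]<.25)&(abs(M[...,1])<.11)&(M[...,2]>z0)&(M[...,2]<z1)
        if mm.any(): k=M[mm]; print('  behind',z0,mm.sum(),'minx',np.round(k[k[:,0].argmin()],3))
delta(m2w(.150,0,.30)); delta(m2w(.150,0,.195),YAW+np.pi)
E
```

```text
[ 0.54267985 -0.17642425  0.27046018] [-0.02633868  0.24638445 -0.22115281] 0.004269909452733252 [-3.78502094e-01  3.02142900e-01  1.36803074e+00 -3.18343568e-06
  1.46402760e+00 -1.58255502e+00]
0.095 (np.int64(207), array([ 540.9, -176.1,    9.5]), array([ 540.3, -175.9,  100.7]), np.float64(102.9))
0.083 (np.int64(280), array([ 541.1, -176.3,   14.9]), array([ 538.6, -175.3,   85.9]), np.float64(89.7))
0.062 (np.int64(189), array([ 540.6, -176.4,   22.3]), array([ 540.6, -175.8,   65.6]), np.float64(68.6))
0.038 (np.int64(206), array([ 540.4, -176.9,   30.4]), array([ 539.2, -177.2,   41.5]), np.float64(44.1))
top 244 x [0.101 0.128] y [-0.059 -0.005] zmax 0.224 0.129
  behind 0.1 41 minx [0.245 0.105 0.199]
  behind 0.2 690 minx [0.233 0.108 0.239]
side 1166 x [0.075 0.129] y [-0.059  0.058] zmax 0.226 0.13
  behind 0.1 93 minx [0.246 0.109 0.132]
  behind 0.2 307 minx [ 0.13  -0.016  0.215]
shift mm [-149.5   -2.8  -35.5] rotvec [0. 0. 0.]
shift mm [-149.7   -2.8   69.5] rotvec [ 0.    -0.001  0.013]
```

All parts are stacked: cap top 102 mm, flange 86, small rim 66, big rim 42. Next I'll go over and behind the open lid with the fingers shut.

arm_command(plan=[[[0,0,-25,0,0,0.013,1],[-30,-1,-35,0,0,0.013,1],[-70,-1,-35,0,0,0.013,1],[-110,-2,-35,0,0,0.013,1],[-140,-3,-35,0,0,0.013,1],[-150,-3,-30,0,0,0.013,1],[-150,-3,-5,0,0,0.013,1],[-150,-3,30,0,0,0.013,1],[-150,-3,60,0,0,0.013,1],[-150,-3,70,0,0,0.013,1],[-150,-3,70,0,0,0.013,1]]])

```text
time_s: 27.7
ee_pos: [0.68, -0.2324, 0.1934]
eef_rot: [3.142, -0.004, 2.762]
force: [-0.4, -1.0, 0.8]
grip_width: 0.0007
grip_force: 0.0
```

```bash
python3 - <<'E'
from h import *
o,Rm,p=st(); print(p,o['force'],o['eef_rot'],w2m(p))
for x,z in((105,198),(84,207),(58,211),(30,209),(3,200),(-22,186),(-40,164),(-54,140),(-60,126)): print(np.round(Rm.T@(m2w(x/1e3,0,z/1e3)-p)*1000,1))
E
```

```text
[ 0.68004414 -0.23242015  0.19340379] [-0.38015481 -0.98962037  0.76069355] [ 3.14154985 -0.00375006  2.761735  ] [ 0.15014591 -0.00024547  0.19340379]
[45.2  0.3 -4.4]
[ 66.2   0.3 -13.3]
[ 92.2   0.3 -17.3]
[120.2   0.3 -15.1]
[147.2   0.3  -6. ]
[172.1   0.3   8. ]
[190.    0.3  30.1]
[203.9   0.3  54.2]
[209.9   0.3  68.2]
```

arm_command(plan=[[[15,0,0,0,0,0,1],[30,0,-2,0,0,0,1],[45,0,-4,0,0,0,1],[56,0,-9,0,0,0,1],[67,0,-13,0,0,0,1],[80,0,-16,0,0,0,1],[93,0,-17,0,0,0,1],[107,0,-17,0,0,0,1],[121,0,-15,0,0,0,1],[134,0,-11,0,0,0,1],[147,0,-6,0,0,0,1],[147,0,-6,0,0,0,1]]])

```text
time_s: 28.9
ee_pos: [0.544, -0.178, 0.2031]
eef_rot: [3.142, 0.002, 2.762]
force: [0.6, 0.2, 2.0]
grip_width: 0.0009
grip_force: 0.6
```

```bash
python3 - <<'E'
from h import *
o,Rm,p=st(); print(p,o['force'],o['eef_rot'],w2m(p))
im,d,i=snap('side'); cv2.imwrite('pics/s6.png',cv2.resize(im[90:290,270:430],(480,600),interpolation=2))
for x,z in((-22,186),(-40,164),(-54,140),(-60,126),(-64,113)): print(np.round(Rm.T@(m2w(x/1e3,0,z/1e3)-p)*1000,1))
E
```

```text
[ 0.54395336 -0.17804023  0.20314168] [0.58761566 0.18658209 2.0064604 ] [3.14155688e+00 2.06985203e-03 2.76185042e+00] [ 0.00359258 -0.00022363  0.20314168]
[25.6  0.2 17.1]
[43.7  0.2 39.1]
[57.7  0.2 63. ]
[63.8  0.2 77. ]
[67.8  0.2 90. ]
```

View pics/s6.png

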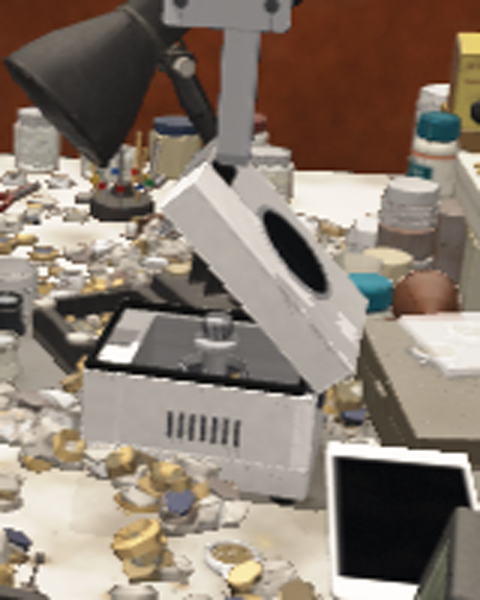

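The lid is following the finger at about 0.85 rad, with the fingertip near the pad at (235,165) and the cap stack upright below at (215,335). Continuing slowly.

arm_command(plan=[[[8,0,4,0,0,0,1],[17,0,10,0,0,0,1],[25,0,17,0,0,0,1],[31,0,24,0,0,0,1],[37,0,31,0,0,0,1],[43,0,39,0,0,0,1],[48,0,47,0,0,0,1],[53,0,55,0,0,0,1],[58,0,63,0,0,0,1],[62,0,70,0,0,0,1],[65,0,77,0,0,0,1],[67,0,82,0,0,0,1]]])

```text
time_s: 30.15
ee_pos: [0.4816, -0.1532, 0.1189]
eef_rot: [-3.142, -0.0, 2.762]
force: [0.6, -1.0, 1.6]
grip_width: 0.0007
grip_force: 0.9
```

arm_command(plan=[[[0,0,3,0,0,0,1],[0,0,6,0,0,0,1],[0,0,8,0,0,0,1],[0,0,10,0,0,0,1],[0,0,12,0,0,0,1],[0,0,14,0,0,0,1],[0,0,14,0,0,0,1]]])

```text
time_s: 30.85
ee_pos: [0.4818, -0.1533, 0.1054]
eef_rot: [3.142, -0.0, 2.762]
force: [-2.5, 1.3, 5.1]
grip_width: 0.0007
grip_force: 2.5
```

arm_command(plan=[[[0,0,0.8,0,0,0,1],[0,0,1.6,0,0,0,1],[0,0,2.4,0,0,0,1],[0,0,2.4,0,0,0,1]]])

```text
time_s: 31.25
ee_pos: [0.4817, -0.1532, 0.1036]
eef_rot: [3.142, -0.0, 2.762]
force: [-7.4, 2.6, 10.7]
grip_width: 0.0005
grip_force: 5.9
```

arm_command(plan=[[[0,0,0.7,0,0,0,1],[0,0,0.7,0,0,0,1],[0,0,-3,0,0,0,1],[0,0,-7,0,0,0,1],[0,0,-12,0,0,0,1],[0,0,-20,0,0,0,1],[0,0,-30,0,0,0,1],[0,0,-50,0,0,0,1],[0,0,-80,0,0,0,1]]])

```text
time_s: 32.15
ee_pos: [0.4813, -0.1531, 0.1833]
eef_rot: [3.142, -0.002, 2.762]
force: [-0.2, 0.4, 0.3]
grip_width: 0.0007
grip_force: 0.0
```

```bash
python3 - <<'E'
from h import *
o,Rm,p=st(); print(p,o['force'],o['time_s'])
im,d,i=snap('wrist'); P=cloud(d,i)
for x in(-.06,-.03):
    m=np.hypot(P[...,0]-m2w(x)[0],P[...,1]-m2w(x)[1])<.006; print(x,m.sum(),np.round(np.median(P[m][:,2]),4) if m.any() else '')
im,d,i=snap('side'); M=w2m(cloud(d,i)); m=(abs(M[...,1])<.04)&(abs(M[...,0])<.07)&(M[...,2]>.09)&(M[...,2]<.16)
for x in(-.06,-.03,0,.03,.06): k=m&(abs(M[...,0]-x)<.008); print(x,np.round(np.median(M[k][:,2]),4))
cv2.imwrite('pics/s7.png',cv2.resize(im[150:330,150:430],(800,514),interpolation=2))
E
```

```text
[ 0.4812595  -0.15308421  0.18333688] [-0.19132142  0.35730891  0.25389199] 32.15
-0.06 278 0.1143
-0.03 0 
-0.06 0.1142
-0.03 0.1135
0 0.1142
0.03 0.1136
0.06 0.1127
```

View pics/s7.png

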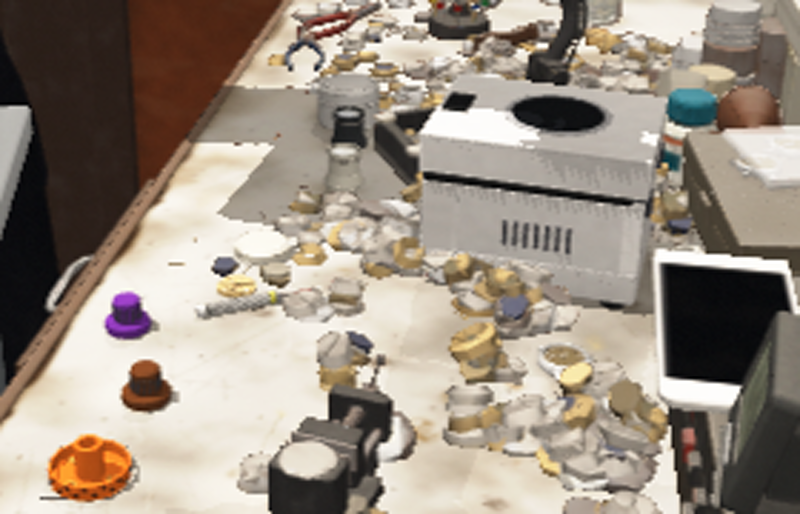

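The lid is shut, level and held (z 0.113–0.114 across), with the decoys and bystanders untouched. I'll retreat a little, check it still holds, and hand in.

arm_command(plan=[[[10,-10,-20,0,0,0,1],[20,-20,-50,0,0,0,1],[20,-20,-80,0,0,0,1],[20,-20,-80,0,0,0,1],[20,-20,-80,0,0,0,1],[20,-20,-80,0,0,0,1]]])

```text
time_s: 32.85
ee_pos: [0.4556, -0.1642, 0.2619]
eef_rot: [3.142, -0.002, 2.762]
force: [0.3, -0.8, -0.1]
grip_width: 0.0008
grip_force: 0.0
```

```bash
python3 - <<'E'
from h import *
im,d,i=snap('side'); M=w2m(cloud(d,i)); k=(abs(M[...,1])<.04)&(abs(M[...,0]+.05)<.02)&(M[...,2]>.09)&(M[...,2]<.25); z=np.median(M[k][:,2]); print(z)
if z<.117: print(ctrl.hand_in())
E
```

```text
0.11375756973745826
the job is handed in; nothing more can be done
None
```

The job is handed in at about 33 s: the big basket, small basket and cap are stacked and seated on the spindle, the lid is shut and held by the catch, and I saw no sign of the loupe or watch head having moved.

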